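# Lay out the model pieces on their display bases

## Task

Lay out the model village pieces for the display: put the little well, the lying barrel, the standing barrel and the small dome roof each on the round grey base whose drawn plan matches its footprint, centred in the drawing and turned to line up with it, resting the same way up as it is now. Leave the glue bottle standing where it is.

Things in the scene. Friction and masses are not known exactly. Their poses are not given: they have to be found in the camera images.
- well_mid (a point): little model well: a plaster ring about 42 mm across, open in the middle, top 19 to 22 mm above the underside, on a thin (3 mm) ragged round sanded foot about 74 mm across with ragged visible edges out to 86 mm; loose, about 40 g; point on the axis of the ring, 11 mm above the underside, z up. Take the ring from outside, just above the foot. Any turn will do on its base.
- keg_mid (a point): dark wooden model barrel lying on its side, 25 x 35 x 25 mm, loose, about 20 g, does not roll; point at its centre, 12.5 mm above its underside; y runs along the barrel, z up. Pinch it across x (22 to 25 mm).
- cask_mid (a point): dark wooden model barrel standing on end, round, 27 mm across and 34 mm high, loose, about 20 g; point at its centre, 17 mm above its underside; z up.
- dome_mid (a point): plaster dome roof on a thin square tile, loose, about 40 g: tile 56 x 56 x 4 mm, dome about 44 mm across at its foot, top 26 mm above the underside; point on the dome axis, 13 mm above the underside; x and y along the tile edges, z up. Take the dome near its foot, above the tile.
- glue_mid (a point): white glue bottle with an orange cap, 30 mm across and 74 mm high, loose, standing among the pieces; point on its axis at half height (37 mm). To be left alone.
- base_well_top (a point): round grey display base, a fixed disc 84 mm across and 4 mm thick; the point is the centre of its flat top (z up, 4 mm above the table). On it is drawn in black, centred, the plan of the piece it is for: a large circle 75 mm across with a smaller circle of 42 mm in it (the well).
- base_keg_top (a point): round grey display base, a fixed disc 84 mm across and 4 mm thick; the point is the centre of its flat top (z up, 4 mm above the table). On it is drawn in black, centred, the plan of the piece it is for: a wider rectangle 29 x 39 mm with two lines across (the lying barrel). Its long side runs along y.
- base_cask_top (a point): round grey display base, a fixed disc 84 mm across and 4 mm thick; the point is the centre of its flat top (z up, 4 mm above the table). On it is drawn in black, centred, the plan of the piece it is for: a plain circle 31 mm across (the standing barrel).
- base_dome_top (a point): round grey display base, a fixed disc 84 mm across and 4 mm thick; the point is the centre of its flat top (z up, 4 mm above the table). On it is drawn in black, centred, the plan of the piece it is for: a square of 56 mm with a circle in it (the dome roof). The sides run along x and y; any quarter turn will do.
There are look-alikes about, which are no part of the job. Leave any green look-alike of the part that bears dome_mid alone.

How it is judged:
By the outcome, as a careful person would: the job done as asked, in the order asked, and still so for the second after the job is handed in, with the robot touching nothing.
It also fails if it takes over 102 s, if anything falls off the work surface, if the arm or the gripper's body presses on something with over 40 N, if the wrist force passes 120 N, or if a joint passes its speed limit or range.

## Robot

A 6-joint arm with a two-finger parallel gripper is mounted at the origin on the work surface; the furniture and walls round the work are solid. World frame = base frame: x ahead of the robot, y to its left, z up, the work surface at z = 0. Lengths are in m, angles in degrees, forces in N, time in s.
With the tool pointing down it reaches from about 0.4 to 0.825 m from the base axis. Payload 7 kg.
Tool frame: the origin (TCP) lies on the centre line of the jaws, within the pads' length; the fingertips stand 19 mm ahead of it and the grasp point (between the pads) is the TCP; z points along the fingers, y is the line along which they close (so a half turn about z gives the same grasp; the last joint's range is limited). The gripper opens to 88 mm and grips with 3 to 60 N. Pads are 19 mm wide; open, the fingers measure 130 mm over their backs; the gripper's body (78 mm by 193 mm) begins 47 mm behind the grasp point.
Start: joints at [88.642, 20.546, 0.682, 0, -70.136, -16.507], TCP at [0.207, 0.642, 0.246] pointing down, gripper open.
Joint ranges: [-176.03, 176.03], [-82.01, 121.73], [-58.28, 71.71], [-173.87, 95.51], [-174.79, -0.11], [-173.66, 173.66]. Speed limits (degrees/s): [136.94, 136.94, 172.46, 180, 180, 180].

## Interface

Orientations are given as [roll, pitch, yaw] about the fixed x, y, z axes, in that order (R = Rz(yaw) Ry(pitch) Rx(roll)).
In Python, from plant import * gives the robot as it stands. The module is installed in compiled form; this text tells all that it offers.
- The arm moves only by the tool play_rows, never from a script. Its argument "deltas" is a list of rows, each a list of 6 numbers: the shift along the world's x, y, z scaled (see below), then the turn, a rotation vector about the world's x, y, z scaled (see below). A call has 1 to 10 rows; each row shifts and turns the commanded pose from where the row before left it; what a row does not reach is not made up. The controller multiplies each number of a shift by 800 mm and each number of a turn by 180 degrees. A row lasts 1/10 s, in which the tool goes at most 50 mm and 8.59 degrees, less where a joint would pass 70% of its speed; a pose out of reach is approached as far as the arm can. A call with a number of a shift or a turn outside -1 to 1 is refused whole. A call with a gripper value outside its range is refused whole. "gripper" is the gripper command: -1 is shut, 1 is fully open, values between are in proportion, set as the call begins (left out, the last holds). The fingers move at their own pace and stop on an object; the grip force is fixed at half the most. Time passes only in rows, so rows that do not move let the fingers close. It gives the time, the measured TCP pose, the force, the opening and the grip force at its end, in the units of the state.
- get_obs(): the state, without advancing time (a new reading comes with each control period).
- snapshot(name): name is "side" or "top" or "wrist"; returns (picture, depth): 480x640x3 uint8, blue, green, red; 480x640 float32, m along the optical axis (not along the pixel's ray), 0 where there is no reading.
- camera_model(name): a dict with "fx", "fy", "cx", "cy" (pixels), "world_to_cam" (4x4, takes a point from world to camera coordinates). Camera axes: x right, y down, z forward; pixel columns grow to the right and rows downward; lengths in m; the calibration is good to about 2 mm. The wrist camera is an equidistant fisheye: a pixel r from the principal point sees the ray r / f radians off the axis. A picture is of the moment at which its call begins: read the wrist's pose just before it. camera_model takes no time and is no camera call; for the wrist camera it gives the pose at the moment of the call.
- close_job(): hands the job in; it is judged then, once.
The state is a dict: "clock": time; "joint_pos": joint angles; "qvel": joint speeds; "tau": joint torques, N m; "tool_pos": TCP position; "orientation": TCP orientation; "force": force on the tool from outside, world axes, zero at the start; "moment": the same for the moment, N m; "opening": finger opening in m; "gripper_force": force on a finger pad.
Only numpy, scipy, OpenCV 4.12 (cv2) and the standard library are available. Lean on these libraries where they do the work, as an engineer would, in place of code of your own. Each camera call takes 0.05 s, during which the arm holds its last target. There are 200 camera calls.

## Working session

There is one attempt and no reset: what is moved stays moved. The work goes in short steps, Python scripts to look and compute and a tool call to move; the robot and the scene stay as the last step left them, time stands still between calls to the robot, and variables do not carry over. Pictures are saved under pics/ and viewed, at most 14 in all, crops included, and the job is handed in when it is done.

Besides the shell and the picture viewer there is one more tool, called after "Call:" as a command line: name --pt "numbers of a row" for each row, then --argument value for the rest. play_rows: Moves the arm, as the interface text tells. Its arguments: {"type":"object","properties":{"deltas":{"type":"array","items":{"type":"array","items":{"type":"number","minimum":-1,"maximum":1}}},"gripper":{"type":"number"}},"required":["deltas"]}

```bash
mkdir -p pics
python3 - <<'E'
from plant import *
import cv2,numpy as np
for n in("top","side"):
    p,d=snapshot(n);cv2.imwrite(f"pics/{n}0.png",p);np.save(f"{n}_d.npy",d);m=camera_model(n);print(n,{k:(np.round(v,4).tolist() if k=="world_to_cam" else v) for k,v in m.items()})
print(get_obs())
E
```

```text
top {'fx': 474.95920449539614, 'fy': 474.95920449539614, 'cx': 316.8096555649649, 'cy': 237.98841702221634, 'world_to_cam': [[-0.0183, -0.9995, -0.0251, 0.0136], [-0.987, 0.0221, -0.1591, 0.4442], [0.1596, 0.0219, -0.9869, 0.881], [0.0, 0.0, 0.0, 1.0]]}
side {'fx': 528.3262637152552, 'fy': 528.3262637152552, 'cx': 313.38675489140337, 'cy': 235.87472472576496, 'world_to_cam': [[-0.352, -0.9359, -0.0108, 0.1679], [-0.838, 0.3203, -0.4417, 0.3953], [0.4169, -0.1464, -0.8971, 0.7874], [0.0, 0.0, 0.0, 1.0]]}
{'clock': 0.1, 'joint_pos': array([ 8.86424520e+01,  2.05867962e+01,  6.40054962e-01, -1.66203064e-02,
       -7.01376924e+01, -1.65065756e+01]), 'qvel': array([-0.01482385, -0.11354364,  0.1874727 ,  0.00278494,  0.01318626,
        0.06607112]), 'tau': array([-2.23170595e-03, -5.84163165e+01,  2.93751132e+01,  7.01548174e+00,
        1.01262881e-02, -5.84656982e-05]), 'tool_pos': array([0.20697137, 0.64205554, 0.24473376]), 'orientation': array([ 1.79914606e+02, -9.01058097e-03, -1.78697753e+01]), 'force': array([ 0.32902596, -0.19244039,  0.19669104]), 'moment': array([ 0.01991301,  0.00609454, -0.01690109]), 'gripper_force': 0.0, 'opening': 0.0877365368341631}
```

View pics/top0.png

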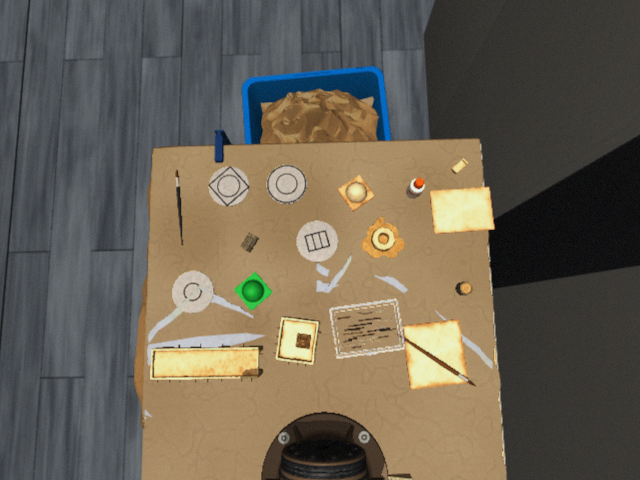

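View pics/side0.png

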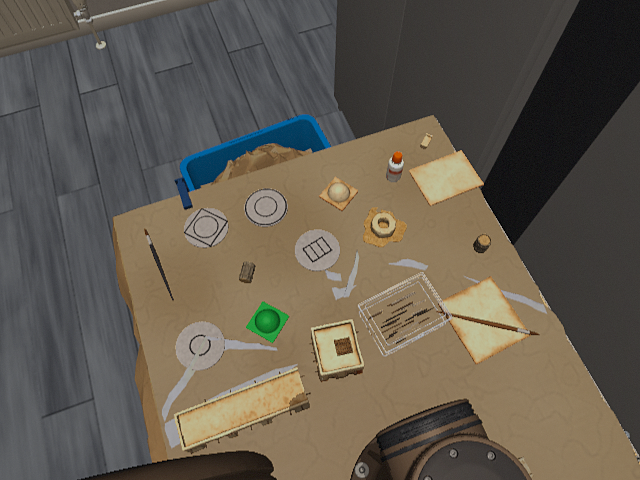

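Top view: well (383,239), dome (356,192), glue (417,186), lying keg (250,242), standing cask (464,288). The bases are dome (229,186), well (287,184), keg (317,241) and cask (193,292). There are three look-alikes: the green dome (253,291), a brown patch in a tray (302,341) and a pale block (460,166). The keg is the dark, barrel-textured 25x35 piece at (250,242). I'll confirm these in a crop and measure.

```bash
cat > h.py <<'E'
from plant import *
import cv2,numpy as np
def cast(m,uv,z):
    W=m["world_to_cam"];R=W[:3,:3];c=-R.T@W[:3,3]
    uv=np.atleast_2d(np.asarray(uv,float));x=(uv-[m["cx"],m["cy"]])
    if m.get("fish"):
        r=np.linalg.norm(x,axis=1)+1e-9;t=r/m["fx"]
        d=np.c_[x/r[:,None]*np.sin(t)[:,None],np.cos(t)]
    else: d=np.c_[x/m["fx"],np.ones(len(x))]
    d=d@R
    return c+d*((z-c[2])/d[:,2])[:,None]
def rectify(m,p,cx,cy,z,half=.08,s=.0005):
    """orthophoto: rows down=-x, cols right=-y, centred on (cx,cy), plane z"""
    n=int(2*half/s);g=(np.arange(n)-(n-1)/2)*s
    Y,X=np.meshgrid(cy-g,cx-g);P=np.c_[X.ravel(),Y.ravel(),np.full(n*n,z)]
    W=m["world_to_cam"];q=P@W[:3,:3].T+W[:3,3]
    if m.get("fish"):
        r=np.linalg.norm(q[:,:2],axis=1)+1e-9;t=np.arctan2(r,q[:,2])
        u=q[:,:2]/r[:,None]*t[:,None]*m["fx"]
    else: u=q[:,:2]/q[:,2:]*m["fx"]
    u=(u+[m["cx"],m["cy"]]).astype(np.float32).reshape(n,n,2)
    return cv2.remap(p,u,None,cv2.INTER_CUBIC)
def wrist():
    m=camera_model("wrist");m["fish"]=1;m["world_to_cam"]=np.array(m["world_to_cam"])
    p,d=snapshot("wrist");return m,p,d
E
python3 - <<'E'
from h import *
m=camera_model("top");m["world_to_cam"]=np.array(m["world_to_cam"]);p=cv2.imread("pics/top0.png")
m2=camera_model("side");m2["world_to_cam"]=np.array(m2["world_to_cam"])
S=dict(well=(383,239,.02),dome=(356,191,.02),glue=(418,184,.07),keg=(250,242,.0125),cask=(464,288,.034),b_dome=(229,186,.004),b_well=(287,184,.004),b_keg=(317,241,.004),b_cask=(193,292,.004),green=(253,291,.02))
S2=dict(well=(384,224,.02),dome=(339,190,.02),glue=(398,156,.074),keg=(247,271,.0125),cask=(483,240,.034),b_dome=(206,228,.004),b_well=(266,207,.004),b_keg=(317,250,.004),b_cask=(200,345,.004),green=(267,320,.02))
for k,(u,v,z) in S.items():
    print(k,cast(m,(u,v),z)[0].round(4)[:2],cast(m2,S2[k][:2],z)[0].round(4)[:2])
cv2.imwrite("pics/c0.png",cv2.resize(p[140:320,150:490],None,fx=2.35,fy=2.35,interpolation=cv2.INTER_CUBIC))
E
```

```text
well [ 0.4421 -0.1246] [ 0.4395 -0.1248]
dome [ 0.54   -0.0749] [ 0.5366 -0.0747]
glue [ 0.5375 -0.1885] [ 0.538 -0.191]
keg [0.4431 0.1377] [0.4435 0.1387]
cask [ 0.3429 -0.2715] [ 0.3413 -0.2715]
b_dome [0.5612 0.1827] [0.5577 0.1844]
b_well [0.5624 0.0639] [0.5602 0.0652]
b_keg [0.4435 0.0049] [0.4412 0.0063]
b_cask [0.347  0.2517] [0.3467 0.2533]
green [0.3458 0.1303] [0.3427 0.1339]
```

View pics/c0.png

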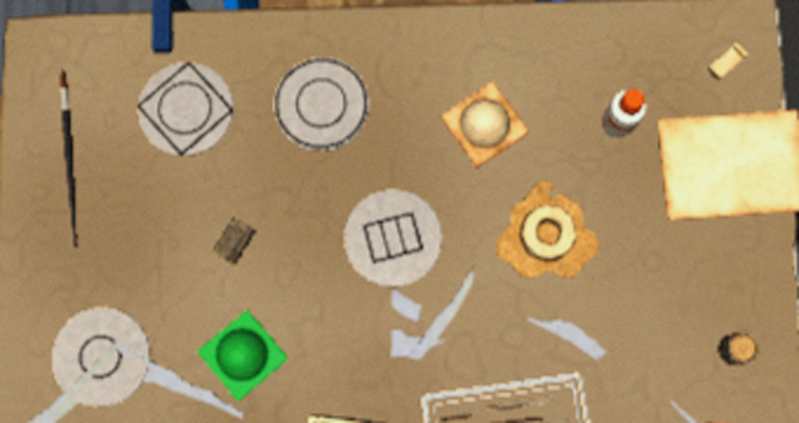

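The crop confirms all four pieces and the matching bases; the green dome and the pale block are left alone. Next I move over the area for wrist views.

Call:
play_rows --pt "0.0225 -0.0575 0 0 0 0" --pt "0.0225 -0.0575 0 0 0 0" --pt "0.0225 -0.0575 0 0 0 0" --pt "0.0225 -0.0575 0 0 0 0" --pt "0.0225 -0.0575 0 0 0 0" --pt "0.0225 -0.0575 0 0 0 0" --pt "0.0225 -0.0575 0 0 0 0" --pt "0.0225 -0.0575 0 0 0 0" --pt "0.0225 -0.0575 0 0 0 0" --pt "0.0225 -0.0575 0 0 0 0" --gripper 1

```text
clock: 1.1
tool_pos: [0.3871, 0.1804, 0.2457]
orientation: [-180.0, -0.0, -17.8]
force: [1.2, 0.5, 0.2]
opening: 0.0881
gripper_force: 0.0
```

Call:
play_rows --pt "0.02 -0.055 0 0 0 0" --pt "0.02 -0.055 0 0 0 0" --pt "0.02 -0.055 0 0 0 0" --pt "0.01 -0.055 0 0 0 0" --pt "0 -0.05 0 0 0 0" --pt "0 -0.03 0 0 0 0" --pt "0 0 0 0 0 0" --pt "0 0 0 0 0 0"

```text
clock: 1.9
tool_pos: [0.4428, -0.0581, 0.2454]
orientation: [180.0, 0.0, -18.0]
force: [0.5, 0.3, -0.3]
opening: 0.0873
gripper_force: 0.0
```

Run:
```python
from h import *
m,p,d=wrist()
W=m["world_to_cam"];print(m["fx"],m["cx"],m["cy"],(-W[:3,:3].T@W[:3,3]).round(4),W[:3,:3].round(3).tolist());o=get_obs();print(o["tool_pos"],o["orientation"])
cv2.imwrite("pics/w1.png",p)
```

```text
371.64829954431775 313.8672663513107 238.7091108058391 [ 0.5107 -0.0799  0.3843] [[-0.309, -0.951, 0.0], [-0.917, 0.298, 0.264], [-0.251, 0.081, -0.965]]
[ 0.44294204 -0.05750532  0.24541351] [ 1.79999804e+02  1.71169530e-02 -1.79051891e+01]
```

View pics/w1.png

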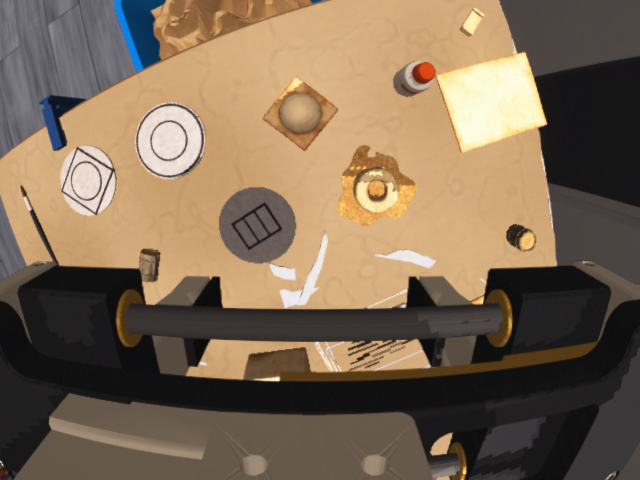

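The wrist view shows the pieces ahead of the jaws: well (377,188), dome (300,112), keg base (257,225), well base (170,140), dome base (88,181), keg (149,264), cask (521,238). Next come orthophotos to refine the positions.

```bash
cat >> h.py <<'E'
def tiles(m,p,L,fn,half=.05):
    out=[]
    for n,x,y,z in L:
        t=rectify(m,p,x,y,z,half,.00025)
        c=t.shape[0]//2
        cv2.line(t,(c-14,c),(c+14,c),(255,0,255),1);cv2.line(t,(c,c-14),(c,c+14),(255,0,255),1)
        for i in range(0,t.shape[0],40): cv2.line(t,(i,0),(i,6),(255,0,0),1);cv2.line(t,(0,i),(6,i),(255,0,0),1)
        cv2.putText(t,n,(8,20),0,.5,(0,0,255),1);out.append(cv2.resize(t,(264,264),interpolation=cv2.INTER_AREA))
    while len(out)%3: out.append(out[0]*0)
    cv2.imwrite(fn,np.vstack([np.hstack(out[i:i+3]) for i in range(0,len(out),3)]))
def drawing(m,p,x,y,z=.004,half=.037):
    """black lines on a base: outer contour -> centre, rect angle"""
    s=.00025;t=cv2.cvtColor(rectify(m,p,x,y,z,half,s),cv2.COLOR_BGR2GRAY)
    b=cv2.adaptiveThreshold(t,255,cv2.ADAPTIVE_THRESH_MEAN_C,cv2.THRESH_BINARY_INV,41,18)
    C,_=cv2.findContours(b,cv2.RETR_EXTERNAL,cv2.CHAIN_APPROX_NONE)
    c=max(C,key=lambda c:cv2.contourArea(cv2.convexHull(c)));n=(t.shape[0]-1)/2
    (u,v),(w,h),a=cv2.minAreaRect(c)
    # axis of the long side, world angle: image right=-y, down=-x
    B=cv2.boxPoints(((u,v),(w,h),a));e=[B[1]-B[0],B[2]-B[1]];e=max(e,key=np.linalg.norm)
    ang=np.degrees(np.arctan2(-e[0],-e[1]))%180
    return np.round([x-(v-n)*s,y-(u-n)*s,w*s,h*s],4),round(ang,1)
E
python3 - <<'E'
from h import *
m,p,d=wrist()
L=[("well",.441,-.1245,.02),("dome",.538,-.075,.004),("bkeg",.4425,.0055,.004),("bwell",.561,.0645,.004),("bdome",.56,.1835,.004),("keg",.4433,.138,.02)]
tiles(m,p,L,"pics/t1.png")
m2=camera_model("top");m2["world_to_cam"]=np.array(m2["world_to_cam"]);p2,_=snapshot("top")
for n,h in(("bkeg",.03),("bwell",.045),("bdome",.044)):
    l=[a for a in L if a[0]==n][0];print(n,drawing(m,p,*l[1:],half=h),drawing(m2,p2,*l[1:],half=h))
E
```

```text
bkeg (array([0.4439, 0.006 , 0.0346, 0.0444]), np.float32(104.0)) (array([0.4445, 0.0054, 0.0348, 0.0445]), np.float32(104.0))Traceback (most recent call last):
  File "<stdin>", line 7, in <module>
  File "h.py", line 41, in drawing
    c=max(C,key=lambda c:cv2.contourArea(cv2.convexHull(c)));n=(t.shape[0]-1)/2
ValueError: max() iterable argument is empty
```

View pics/t1.png

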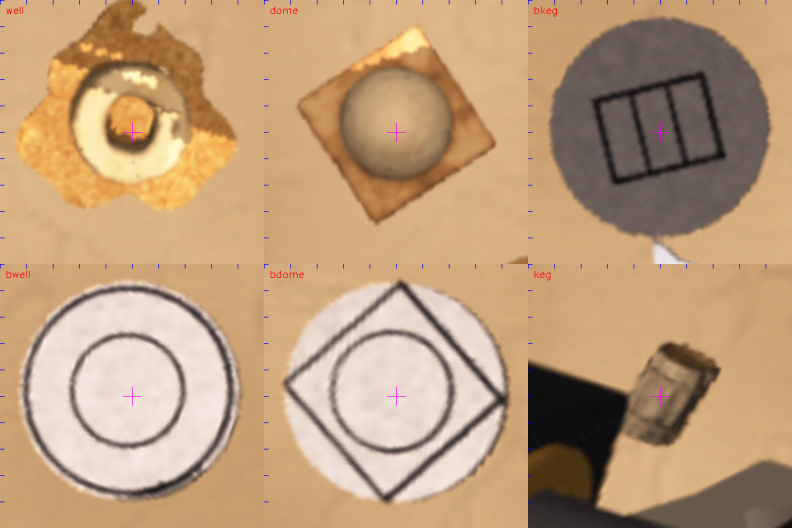

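The orthophoto tiles show the keg base rectangle, the well base circles and the dome base square, with centres up to 3 mm off the crosses. The well ring is centred near (131,122) in its tile. Next I'll use depth to get the centres of the pieces.

```bash
cat >> h.py <<'E'
def cloud(m,d):
    v,u=np.nonzero(d>0);z=d[v,u];x=np.c_[u,v]-[m["cx"],m["cy"]]
    if m.get("fish"):
        r=np.linalg.norm(x,axis=1)+1e-9;q=x/r[:,None]*np.tan(np.minimum(r/m["fx"],1.4))[:,None]
    else: q=x/m["fx"]
    P=np.c_[q*z[:,None],z];W=m["world_to_cam"];return (P-W[:3,3])@W[:3,:3]
def near(P,x,y,r,lo,hi):
    k=(np.hypot(P[:,0]-x,P[:,1]-y)<r)&(P[:,2]>lo)&(P[:,2]<hi);return P[k]
def cam(n):
    if n=="wrist": return wrist()
    m=camera_model(n);m["world_to_cam"]=np.array(m["world_to_cam"]);p,d=snapshot(n);return m,p,d
def pieces(P):
    def rect(q): 
        (x,y),(w,h),a=cv2.minAreaRect((q[:,:2]*1000).astype(np.float32));a=a if w>h else a+90
        return np.round([x,y,w,h,a%180],1)
    for n,x,y,r,lo,hi in [("well",.442,-.1245,.03,.012,.03),("dome",.539,-.075,.035,.008,.03),("domeTile",.539,-.075,.045,.002,.03),("keg",.4435,.138,.03,.008,.03),("cask",.342,-.2715,.03,.025,.04),("glue",.538,-.19,.03,.04,.09)]:
        q=near(P,x,y,r,lo,hi)
        if len(q)<20: print(n,len(q));continue
        (a,b),c=cv2.minEnclosingCircle((q[:,:2]*1000).astype(np.float32))
        print(n,len(q),"circ",round(a,1),round(b,1),round(c,1),"rect",rect(q),"zq",np.quantile(q[:,2],[.1,.5,.95]).round(4))
    q=near(P,.47,-.02,.04,-.05,.05);print("tableZ",q[:,2].mean().round(4),q[:,2].std().round(4))
E
python3 - <<'E'
from h import *
for n in("wrist","top","side"):
    m,p,d=cam(n);print(n);pieces(cloud(m,d))
    for b,x,y,h in(("bkeg",.4435,.006,.03),("bwell",.563,.0655,.039),("bdome",.562,.184,.0415)):
        try: print(b,drawing(m,p,x,y,.004,h))
        except Exception as e: print(b,"none")
E
```

```text
wrist
well 1292 circ 443.1 -124.4 23.6 rect [ 443.7 -124.1   44.6   44.7  114.4] zq [0.019  0.0211 0.0227]
dome 1297 circ 541.0 -74.8 21.1 rect [540.8 -75.1  40.6  39.6  81.5] zq [0.0116 0.0193 0.0252]
domeTile 3069 circ 538.9 -75.0 44.7 rect [536.7 -75.   86.5  84.5  49.5] zq [0.0032 0.0054 0.0243]
keg 576 circ 442.6 138.7 19.5 rect [442.4 138.9  23.4  33.9 150. ] zq [0.0132 0.0217 0.0245]
cask 427 circ 343.9 -273.9 13.9 rect [ 344.6 -273.6   26.3   26.    86.9] zq [0.0273 0.0312 0.0343]
glue 856 circ 540.7 -189.5 15.2 rect [ 539.8 -187.1   30.2   24.6   18.4] zq [0.0463 0.0529 0.0748]
tableZ 0.0023 0.0019
bkeg (array([0.4439, 0.006 , 0.0344, 0.0446]), np.float32(104.2))
bwell (array([0.563 , 0.0655, 0.0778, 0.0778]), np.float32(90.0))
bdome (array([0.5615, 0.1842, 0.0622, 0.0618]), np.float32(40.9))
top
well 152 circ 444.0 -123.7 22.6 rect [ 440.  -116.8   44.9   27.3   30.8] zq [0.0177 0.022  0.025 ]
dome 0
domeTile 0
keg 210 circ 443.6 139.1 19.7 rect [443.6 139.5  23.6  34.2 147.8] zq [0.0164 0.023  0.0266]
cask 167 circ 344.6 -273.8 13.4 rect [ 344.1 -273.8   25.4   24.6   84.9] zq [0.029  0.0326 0.0357]
glue 97 circ 539.7 -190.5 14.8 rect [ 537.2 -192.    15.    28.5  123.9] zq [0.0499 0.0656 0.0771]
tableZ 0.004 0.0023
bkeg (array([0.4444, 0.0054, 0.0348, 0.0445]), np.float32(104.0))
bwell none
bdome (array([0.5612, 0.2106, 0.0894, 0.007 ]), np.float32(21.1))
side
well 0
dome 0
domeTile 0
keg 272 circ 441.0 139.0 20.0 rect [441.1 139.7  23.6  35.2 149.3] zq [0.0147 0.0222 0.0265]
cask 0
glue 0
tableZ 0.0044 0.0021
bkeg (array([0.4431, 0.0057, 0.0353, 0.0452]), np.float32(104.0))
bwell (array([0.5634, 0.0872, 0.0347, 0.0779]), np.float32(178.5))
bdome (array([0.5609, 0.1844, 0.0619, 0.0619]), np.float32(40.8))
```

Call:
play_rows --pt "0.0009 -0.0413 0 0 0 0" --pt "0 -0.0414 -0.02 0 0 0" --pt "0 0 -0.055 0 0 0" --pt "0 0 -0.055 0 0 0" --pt "0 0 -0.055 0 0 0" --pt "0 0 -0.04 0 0 0" --pt "0 0 -0.03 0 0 0" --pt "0 0 -0.012 0 0 0" --pt "0 0 -0.009 0 0 0" --pt "0 0 0 0 0 0"

```text
clock: 3.2
tool_pos: [0.4441, -0.1235, 0.0247]
orientation: [180.0, 0.0, -17.8]
force: [-0.9, 0.5, 0.5]
opening: 0.0875
gripper_force: 0.0
```

Call:
play_rows --pt "0 0 0 0 0 0" --pt "0 0 0 0 0 0" --pt "0 0 0 0 0 0" --pt "0 0 0 0 0 0" --pt "0 0 0 0 0 0" --pt "0 0 0 0 0 0" --pt "0 0 0 0 0 0" --pt "0 0 0 0 0 0" --gripper -1

```text
clock: 4.0
tool_pos: [0.4438, -0.1237, 0.0249]
orientation: [180.0, -0.0, -17.9]
force: [-0.9, 0.9, 3.2]
opening: 0.042
gripper_force: 30.0
```

Call:
play_rows --pt "0 0 0.02 0 0 0" --pt "0 0 0.04 0 0 0" --pt "0 0 0.04 0 0 0" --pt "0.0248 0.0398 0 0 0 0" --pt "0.0248 0.0396 0 0 0 0" --pt "0.0248 0.0396 0 0 0 0" --pt "0.0249 0.0396 0 0 0 0" --pt "0.0249 0.0396 0 0 0 0" --pt "0.0249 0.0396 0 0 0 0" --pt "0 0 0 0 0 0"

```text
clock: 5.0
tool_pos: [0.5656, 0.0699, 0.1045]
orientation: [-180.0, -0.1, -17.7]
force: [-0.0, -0.2, -0.7]
opening: 0.0419
gripper_force: 30.0
```

Call:
play_rows --pt "0 0 -0.035 0 0 0" --pt "0 0 -0.025 0 0 0" --pt "0 0 0 0 0 0"

```text
clock: 5.3
tool_pos: [0.5608, 0.0655, 0.0539]
orientation: [179.8, 0.3, -17.9]
force: [-1.3, -0.7, -0.4]
opening: 0.0417
gripper_force: 30.0
```

Run:
```python
from h import *
m,p,d=wrist();P=cloud(m,d);t=get_obs()["tool_pos"];print(t,get_obs()["orientation"])
q=near(P,t[0],t[1],.026,t[2]-.008,t[2]);print(len(q),cv2.minEnclosingCircle((q[:,:2]*1000).astype(np.float32)))
tiles(m,p,[("ringtop",t[0],t[1],t[2]-.0045),("base",.563,.066,.004)],"pics/t2.png")
a=cv2.imread("pics/t2.png");cv2.imwrite("pics/t2.png",np.hstack([a[:,:528],cv2.resize(p[160:420,160:480],(320,264))[:264,:]]))
```

```text
[0.56188463 0.06583736 0.0555582 ] [ 1.79858745e+02  1.50102978e-01 -1.78728062e+01]
3695 ((563.9088134765625, 65.31180572509766), 25.3958683013916)
```

View pics/t2.png

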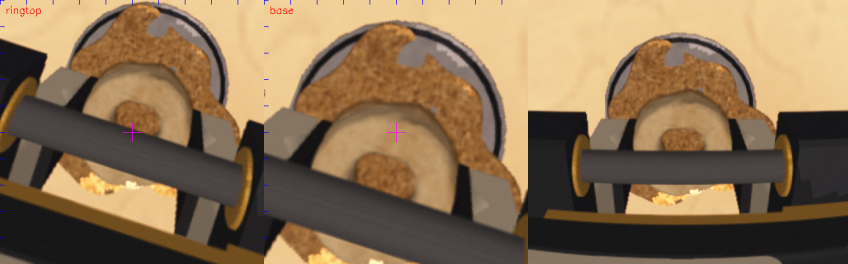

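The held ring sits about 4 mm ahead of the TCP, at (137,121) against the cross at (132,132). The base arc agrees with centre (.563,.066). I shift back a little, place it and look from clear of it.

Call:
play_rows --pt "-0.0038 0.0013 0 0 0 0" --pt "0 0 -0.015 0 0 0" --pt "0 0 -0.012 0 0 0" --pt "0 0 -0.0044 0 0 0" --pt "0 0 -0.003 0 0 0" --pt "0 0 0 0 0 0" --pt "0 0 0 0 0 0"

```text
clock: 6.05
tool_pos: [0.5602, 0.0676, 0.0293]
orientation: [-180.0, -0.0, -17.9]
force: [0.7, 0.4, -1.2]
opening: 0.0418
gripper_force: 30.0
```

Call:
play_rows --pt "0 0 0 0 0 0" --pt "0 0 0 0 0 0" --pt "0 0 0 0 0 0" --pt "0 0 0.025 0 0 0" --pt "0 0 0.05 0 0 0" --pt "-0.05 0.01 0.05 0 0 0" --pt "-0.05 0.01 0.025 0 0 0" --pt "0 0 0 0 0 0" --pt "0 0 0 0 0 0" --pt "0 0 0 0 0 0" --gripper 1

```text
clock: 7.05
tool_pos: [0.4854, 0.0826, 0.1441]
orientation: [-180.0, -0.0, -17.9]
force: [0.6, -1.1, -0.2]
opening: 0.0876
gripper_force: 0.0
```

Run:
```python
from h import *
m,p,d=wrist();P=cloud(m,d);t=get_obs()["tool_pos"];print(t)
q=near(P,.563,.066,.03,.018,.03);print(len(q),cv2.minEnclosingCircle((q[:,:2]*1000).astype(np.float32)),q[:,:2].min(0),q[:,:2].max(0),np.quantile(q[:,2],[.1,.5,.9]))
tiles(m,p,[("ringtop",.563,.066,.0245),("base",.563,.066,.004),("bdome",.5615,.1842,.004)],"pics/t3.png")
```

```text
[0.48538862 0.08245948 0.14368882]
2618 ((560.2689819335938, 67.81936645507812), 23.177536010742188) [0.53773462 0.04493393] [0.58285157 0.09007925] [0.02354069 0.0251698  0.02627779]
```

View pics/t3.png

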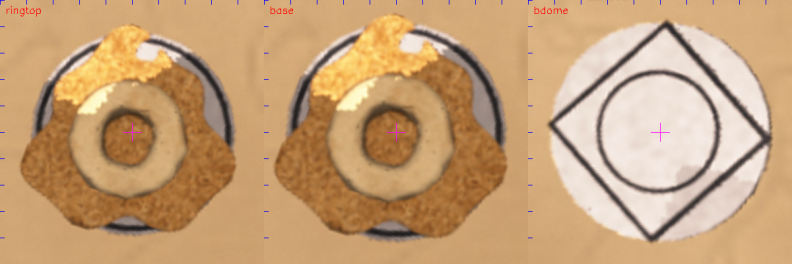

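The ring lies where the TCP released it, at (.5603,.0677), so the earlier offset was parallax. It needs to go about (+2.5,-2) mm.

Call:
play_rows --pt "0.0468 -0.0093 0 0 0 0" --pt "0.0467 -0.0093 0 0 0 0" --pt "0 0 -0.05 0 0 0" --pt "0 0 -0.05 0 0 0" --pt "0 0 -0.03 0 0 0" --pt "0 0 -0.0128 0 0 0" --pt "0 0 0 0 0 0"

```text
clock: 7.8
tool_pos: [0.5592, 0.0669, 0.0278]
orientation: [179.8, 0.2, -17.9]
force: [-0.3, -0.2, 0.2]
opening: 0.0877
gripper_force: 0.0
```

Call:
play_rows --pt "0 0 0 0 0 0" --pt "0 0 0 0 0 0" --pt "0 0 0 0 0 0" --pt "0 0 0 0 0 0" --pt "0 0 0 0 0 0" --pt "0 0 0.004 0 0 0" --pt "0.0031 -0.0023 0 0 0 0" --pt "0 0 -0.0035 0 0 0" --pt "0 0 0 0 0 0" --pt "0 0 0 0 0 0" --gripper -1

```text
clock: 8.8
tool_pos: [0.5632, 0.0658, 0.0329]
orientation: [-180.0, -0.1, -17.8]
force: [-8.2, -1.3, 23.5]
opening: 0.0412
gripper_force: 30.0
```

Call:
play_rows --pt "0 0 0 0 0 0" --pt "0 0 0 0 0 0" --pt "0 0 0 0 0 0" --pt "0 0 0.03 0 0 0" --pt "0 0 0.06 0 0 0" --pt "-0.04 0.01 0.04 0 0 0" --pt "-0.06 0 0 0 0 0" --pt "0 0 0 0 0 0" --pt "0 0 0 0 0 0" --pt "0 0 0 0 0 0" --gripper 1

```text
clock: 9.8
tool_pos: [0.4829, 0.0741, 0.1345]
orientation: [-180.0, -0.0, -17.8]
force: [0.7, -0.2, -0.3]
opening: 0.0878
gripper_force: 0.0
```

Run:
```python
from h import *
m,p,d=wrist();P=cloud(m,d);t=get_obs()["tool_pos"];print(t)
q=near(P,.563,.066,.03,.018,.03);print(len(q),cv2.minEnclosingCircle((q[:,:2]*1000).astype(np.float32)),q[:,:2].min(0),q[:,:2].max(0))
pieces(P);cv2.imwrite("pics/w4.png",p)
# disc of well base from bright/grey vs table, via depth 2-6mm not available: dark circle ring
m2,p2,_=cam("top");tiles(m2,p2,[("top base",.563,.066,.004),("top ring",.563,.066,.0245)],"pics/t4.png")
a=cv2.imread("pics/t4.png")[:,:528];tiles(m,p,[("w base",.563,.066,.004)],"pics/t4.png");cv2.imwrite("pics/t4.png",np.hstack([a,cv2.imread("pics/t4.png")[:,:264]]))
```

```text
[0.483061   0.07402494 0.1342138 ]
2816 ((562.8646850585938, 65.99178314208984), 23.35805320739746) [0.54017914 0.04336074] [0.58515812 0.08826818]
well 0
dome 2019 circ 540.9 -74.3 20.8 rect [540.7 -73.4  41.2  37.6   5.1] zq [0.0113 0.0195 0.0252]
domeTile 4710 circ 537.8 -75.1 44.8 rect [536.8 -76.6  82.5  80.8  67.6] zq [0.0034 0.0054 0.0244]
keg 491 circ 449.8 135.0 13.8 rect [451.  134.4  24.2  15.8  61.8] zq [0.0107 0.0207 0.0245]
cask 0
glue 1201 circ 540.8 -187.9 15.0 rect [ 540.8 -185.6   29.7   24.1    0.6] zq [0.044  0.0524 0.0739]
tableZ 0.0023 0.0019
```

View pics/t4.png

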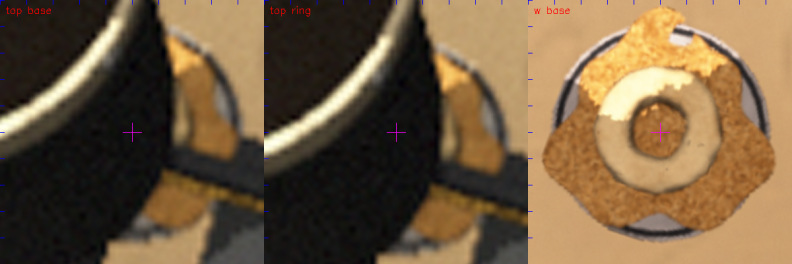

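Well is centred: the ring is at (.5629,.0660) and the base circle shows evenly around the foot. Next the lying barrel at (.4428,.139), long axis at 149°.

Call:
play_rows --pt "-0.0251 0.0406 0 0 0 -0.0364" --pt "-0.0252 0.0407 0 0 0 -0.0364" --pt "0 0 0 0 0 0" --pt "0 0 -0.05 0 0 0" --pt "0 0 -0.04 0 0 0" --pt "0 0 -0.025 0 0 0" --pt "0 0 -0.015 0 0 0" --pt "0 0 -0.0084 0 0 0" --pt "0 0 0 0 0 0" --pt "0 0 0 0 0 0"

```text
clock: 10.9
tool_pos: [0.4426, 0.1389, 0.0239]
orientation: [-180.0, -0.0, -31.0]
force: [0.3, 0.0, 0.8]
opening: 0.0875
gripper_force: 0.0
```

Call:
play_rows --pt "0 0 0 0 0 0" --pt "0 0 0 0 0 0" --pt "0 0 0 0 0 0" --pt "0 0 0 0 0 0" --pt "0 0 0 0 0 0" --pt "0 0 0 0 0 0" --pt "0 0 0 0 0 0" --pt "0 0 0 0 0 0" --pt "0 0 0 0 0 0" --gripper -1

```text
clock: 11.8
tool_pos: [0.4421, 0.1389, 0.0237]
orientation: [-180.0, -0.0, -31.0]
force: [-0.2, 0.5, 0.1]
opening: 0.0212
gripper_force: 2.6
```

Call:
play_rows --pt "0 0 0 0 0 0" --pt "0 0 0 0 0 0" --pt "0 0 0.02 0 0 0" --pt "0 0 0.055 0 0 0" --pt "0 0 0 0 0 0"

```text
clock: 12.3
tool_pos: [0.4446, 0.1406, 0.088]
orientation: [-179.6, -0.2, -30.9]
force: [0.0, 1.8, -0.2]
opening: 0.0208
gripper_force: 30.0
```

Call:
play_rows --pt "0.0021 -0.0277 0 0 0 -0.0417" --pt "0 -0.0277 0 0 0 -0.0417" --pt "0 -0.0277 0 0 0 -0.0417" --pt "0 -0.0278 0 0 0 -0.0417" --pt "0 -0.0278 0 0 0 -0.0416" --pt "0 -0.0278 0 0 0 -0.0416" --pt "0 0 0 0 0 0" --pt "0 0 0 0 0 0" --pt "0 0 0 0 0 0"

```text
clock: 13.2
tool_pos: [0.4439, 0.006, 0.0837]
orientation: [-180.0, 0.0, -75.9]
force: [0.2, 0.2, -0.4]
opening: 0.0212
gripper_force: 30.0
```

Run:
```python
from h import *
m,p,d=wrist();t=get_obs()["tool_pos"];print(t,get_obs()["orientation"])
tiles(m,p,[("kegtop",t[0],t[1],t[2]+.0005),("base",.4438,.0057,.004)],"pics/t5.png")
a=cv2.imread("pics/t5.png");cv2.imwrite("pics/t5.png",np.hstack([a[:,:528],cv2.resize(p[180:400,200:440],(264,264))]))
```

```text
[0.44391844 0.00617932 0.08367762] [-1.79986279e+02  2.21260119e-03 -7.58706166e+01]
```

View pics/t5.png

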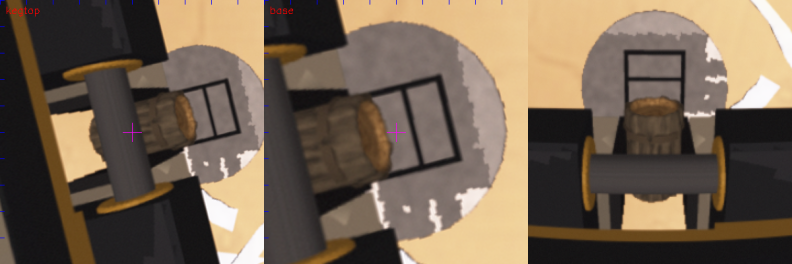

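Barrel lines up with the drawing and is centred on the pads, and the drawn rectangle is where expected. Lowering it.

Call:
play_rows --pt "0 0 -0.025 0 0 0" --pt "0 0 -0.022 0 0 0" --pt "0 0 -0.012 0 0 0" --pt "0 0 -0.006 0 0 0" --pt "0 0 -0.0044 0 0 0" --pt "0 0 0 0 0 0" --pt "0 0 0 0 0 0" --pt "0 0 0 0 0 0"

```text
clock: 14.05
tool_pos: [0.4441, 0.0058, 0.0286]
orientation: [-179.9, 0.0, -76.0]
force: [-0.6, -0.9, -0.1]
opening: 0.021
gripper_force: 30.0
```

Call:
play_rows --pt "0 0 0 0 0 0" --pt "0 0 0 0 0 0" --pt "0 0 0 0 0 0" --pt "0 0 0.03 0 0 0" --pt "0 0 0.06 0 0 0" --pt "0 0 0.06 0 0 0" --pt "-0.01 0.06 0 0 0 0" --pt "-0.01 0.06 0 0 0 0" --pt "0 0 0 0 0 0" --pt "0 0 0 0 0 0" --gripper 1

```text
clock: 15.05
tool_pos: [0.4274, 0.1026, 0.1483]
orientation: [-180.0, 0.0, -75.8]
force: [0.6, -0.5, 0.0]
opening: 0.087
gripper_force: 0.0
```

Run:
```python
from h import *
m,p,d=wrist();t=get_obs()["tool_pos"];print(t,get_obs()["orientation"]);P=cloud(m,d)
q=near(P,.4438,.0057,.03,.012,.04);r=cv2.minAreaRect((q[:,:2]*1000).astype(np.float32));print(r)
pieces(P)
tiles(m,p,[("base",.4438,.0057,.004),("keg",.4438,.0057,.026),("dome",.538,-.075,.004)],"pics/t6.png")
```

```text
[0.42738241 0.10172046 0.14802809] [ 1.79969083e+02 -8.76866716e-03 -7.58932217e+01]
((444.34832763671875, 5.699272155761719), (24.450960159301758, 34.74631881713867), 15.146224021911621)
well 0
dome 145 circ 537.9 -59.7 13.7 rect [537.5 -57.3  27.5   5.1   9.2] zq [0.0085 0.0107 0.0139]
domeTile 1144 circ 534.1 -59.3 40.4 rect [532.4 -47.3  80.7  31.4   8.3] zq [0.0029 0.0043 0.0112]
keg 0
cask 0
glue 0
tableZ 0.0047 0.0078
```

View pics/t6.png

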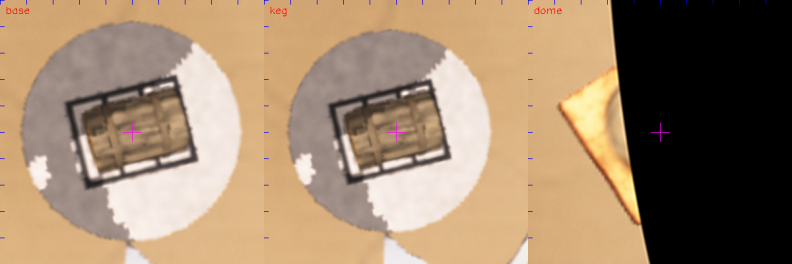

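Keg is in place: depth gives (.4443,.0057) at 105°, against 104° drawn. Next the standing barrel at (.3441,-.2738).

Call:
play_rows --pt "0.004 -0.05 0 0 0 0" --pt "0.004 -0.05 0 0 0 0" --pt "0.004 -0.05 0 0 0 0" --pt "0.004 -0.05 0 0 0 0" --pt "0.004 -0.05 0 0 0 0" --pt "-0.0248 -0.0439 0 0 0 0" --pt "-0.0248 -0.0439 0 0 0 0" --pt "-0.0248 -0.0439 0 0 0 0" --pt "-0.0248 -0.0439 0 0 0 0" --pt "-0.0249 -0.0438 0 0 0 0"

```text
clock: 16.1
tool_pos: [0.3423, -0.276, 0.148]
orientation: [180.0, 0.0, -76.1]
force: [1.8, 0.2, -0.1]
opening: 0.0877
gripper_force: 0.0
```

Call:
play_rows --pt "0 0 -0.03 0 0 0" --pt "0 0 0 0 0 0" --pt "0 0 0 0 0 0"

```text
clock: 16.4
tool_pos: [0.3435, -0.2744, 0.124]
orientation: [179.9, 0.0, -76.1]
force: [0.9, -0.5, 0.2]
opening: 0.0874
gripper_force: 0.0
```

Run:
```python
from h import *
m,p,d=wrist();t=get_obs()["tool_pos"];print(t,get_obs()["orientation"],get_obs()["joint_pos"]);pieces(cloud(m,d))
```

```text
[ 0.34439026 -0.27414554  0.12454231] [ 1.79968277e+02 -1.65387659e-04 -7.59895327e+01] [-1.26761905e+01  5.29267621e+00 -3.73913775e+01  1.95731612e-02
 -4.73442173e+01  2.66733916e+01]
well 0
dome 0
domeTile 0
keg 0
cask 1294 circ 343.5 -275.0 13.8 rect [ 344.1 -275.2   26.6   25.8   48.4] zq [0.0281 0.0312 0.0343]
glue 0
tableZ nan nanh.py:67: RuntimeWarning: Mean of empty slice.
  q=near(P,.47,-.02,.04,-.05,.05);print("tableZ",q[:,2].mean().round(4),q[:,2].std().round(4))
  ret = ret.dtype.type(ret / rcount)
  ret = _var(a, axis=axis, dtype=dtype, out=out, ddof=ddof,
  arrmean = um.true_divide(arrmean, div, out=arrmean,
  ret = ret.dtype.type(ret / rcount)
```

Call:
play_rows --pt "0 -0.0008 -0.04 0 0 0" --pt "0 0 -0.04 0 0 0" --pt "0 0 -0.025 0 0 0" --pt "0 0 -0.012 0 0 0" --pt "0 0 -0.0074 0 0 0" --pt "0 0 0 0 0 0" --pt "0 0 0 0 0 0"

```text
clock: 17.15
tool_pos: [0.3453, -0.2746, 0.0255]
orientation: [-179.9, -0.0, -75.9]
force: [0.3, 0.0, 0.7]
opening: 0.0877
gripper_force: 0.0
```

Call:
play_rows --pt "0 0 0 0 0 0" --pt "0 0 0 0 0 0" --pt "0 0 0 0 0 0" --pt "0 0 0 0 0 0" --pt "0 0 0 0 0 0" --pt "0 0 0 0 0 0" --pt "0 0 0 0 0 0" --pt "0 0 0 0 0 0" --pt "0 0 0 0 0 0" --pt "0 0 0 0 0 0" --gripper -1

```text
clock: 18.15
tool_pos: [0.3444, -0.2745, 0.0246]
orientation: [180.0, 0.0, -76.0]
force: [-0.5, -0.0, 1.2]
opening: 0.0253
gripper_force: 30.0
```

Call:
play_rows --pt "0 0 0.025 0 0 0" --pt "0 0 0.05 0 0 0" --pt "0 0 0.05 0 0 0" --pt "0.0264 0.0436 0 0 0 0" --pt "0.0264 0.0436 0 0 0 0" --pt "0.0264 0.0436 0 0 0 0" --pt "0.0264 0.0436 0 0 0 0" --pt "0.0264 0.0436 0 0 0 0" --pt "0 0.05 0 0 0 0" --pt "0 0.05 0 0 0 0"

```text
clock: 19.15
tool_pos: [0.4502, -0.0185, 0.1244]
orientation: [180.0, -0.0, -76.0]
force: [1.4, 0.5, -0.3]
opening: 0.0254
gripper_force: 30.0
```

Call:
play_rows --pt "0 0.05 0 0 0 0" --pt "0 0.05 0 0 0 0" --pt "0 0.05 0 0 0 0" --pt "0 0.05 0 0 0 0" --pt "0 0.05 0 0 0 0" --pt "-0.025 0.04 0 0 0 0" --pt "-0.025 0.04 0 0 0 0" --pt "-0.025 0.04 0 0 0 0" --pt "-0.025 0.04 0 0 0 0" --pt "0 0.02 0 0 0 0"

```text
clock: 20.15
tool_pos: [0.3684, 0.3259, 0.1248]
orientation: [-180.0, 0.0, -75.8]
force: [0.3, -0.7, -0.9]
opening: 0.0255
gripper_force: 30.0
```

Call:
play_rows --pt "0 0 0 0 0 0" --pt "0 0 0 0 0 0" --pt "0 0 0 0 0 0"

```text
clock: 20.45
tool_pos: [0.3703, 0.3228, 0.1244]
orientation: [180.0, -0.0, -76.0]
force: [0.3, -1.1, 0.4]
opening: 0.0255
gripper_force: 30.0
```

Run:
```python
from h import *
m,p,d=wrist();t=get_obs()["tool_pos"];print(t,get_obs()["orientation"])
for n in("wrist","top"):
  if n=="top": m,p,d=cam("top")
  try: print(drawing(m,p,.347,.2525,.004,.025),drawing(m,p,.347,.2525,.004,.03))
  except Exception as e: print(e)
  tiles(m,p,[("bcask "+n,.347,.2525,.004)],"pics/x%s.png"%n)
a=np.hstack([cv2.imread("pics/x%s.png"%n)[:,:264] for n in("wrist","top")]);cv2.imwrite("pics/t7.png",a)
```

```text
[0.37038103 0.32279343 0.12448256] [ 1.79974168e+02 -2.34355490e-02 -7.60484585e+01]
(array([0.3583, 0.2518, 0.0218, 0.053 ]), np.float32(126.3)) (array([0.3596, 0.25  , 0.0218, 0.0574]), np.float32(126.3))
(array([0.3545, 0.2602, 0.0183, 0.0392]), np.float32(137.0)) (array([0.3401, 0.2407, 0.0334, 0.0275]), np.float32(79.8))
```

View pics/t7.png

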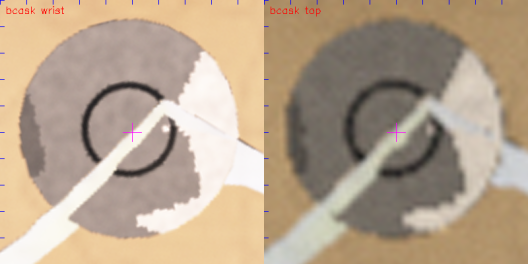

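The drawn circle is centred near (129,128.5) in the tile, so the cask base is at (.3483,.2534).

Call:
play_rows --pt "-0.0138 -0.0434 0 0 0 0" --pt "-0.0137 -0.0434 0 0 0 0" --pt "0 0 0 0 0 0" --pt "0 0 -0.04 0 0 0" --pt "0 0 -0.04 0 0 0" --pt "0 0 -0.02 0 0 0" --pt "0 0 -0.012 0 0 0" --pt "0 0 -0.0067 0 0 0" --pt "0 0 0 0 0 0" --pt "0 0 0 0 0 0"

```text
clock: 21.55
tool_pos: [0.3484, 0.2549, 0.0303]
orientation: [-180.0, 0.0, -76.0]
force: [0.2, -0.5, -0.0]
opening: 0.0254
gripper_force: 30.0
```

Call:
play_rows --pt "0 0 0 0 0 0" --pt "0 0 0 0 0 0"

```text
clock: 21.75
tool_pos: [0.3483, 0.2549, 0.0303]
orientation: [-179.9, 0.1, -76.0]
force: [-0.1, 0.0, 0.6]
opening: 0.0254
gripper_force: 30.0
```

Call:
play_rows --pt "0 -0.0019 0 0 0 0" --pt "0 0 -0.001 0 0 0" --pt "0 0 0 0 0 0"

```text
clock: 22.05
tool_pos: [0.3481, 0.2529, 0.0289]
orientation: [-180.0, 0.0, -76.0]
force: [-0.4, -0.4, -0.4]
opening: 0.0253
gripper_force: 30.0
```

Call:
play_rows --pt "0 0 0 0 0 0" --pt "0 0 0 0 0 0" --pt "0 0 0 0 0 0" --pt "0 0 0.02 0 0 0" --pt "0 0 0.05 0 0 0" --pt "0 0 0.05 0 0 0" --pt "0.0125 0.045 0 0 0 0" --pt "0.0125 0.045 0 0 0 0" --pt "0 0 0 0 0 0" --pt "0 0 0 0 0 0" --gripper 1

```text
clock: 23.05
tool_pos: [0.3679, 0.3251, 0.1244]
orientation: [180.0, -0.0, -76.0]
force: [0.0, -1.5, 0.0]
opening: 0.0869
gripper_force: 0.0
```

Run:
```python
from h import *
m,p,d=wrist();t=get_obs()["tool_pos"];print(t,get_obs()["orientation"]);P=cloud(m,d)
q=near(P,.348,.253,.03,.03,.05);print(cv2.minEnclosingCircle((q[:,:2]*1000).astype(np.float32)),np.median(q[:,2]))
tiles(m,p,[("cask base",.3483,.2534,.004),("cask top",.3483,.2534,.038)],"pics/t8.png")
```

```text
[0.36761637 0.32435824 0.12433527] [ 1.79931759e+02 -5.75527905e-02 -7.59678151e+01]
((348.4544677734375, 253.06309509277344), 13.55316162109375) 0.03523545296524167
```

View pics/t8.png

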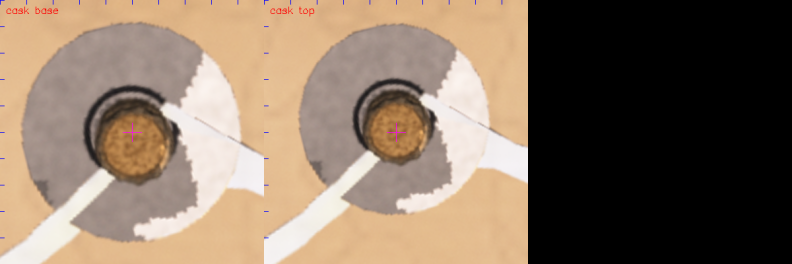

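Standing barrel is centred at (.3485,.2531). Next the dome: move to view it from close.

Call:
play_rows --pt "0.0219 -0.0451 0.01 0 0 0" --pt "0.0219 -0.0451 0 0 0 0" --pt "0.0219 -0.0451 0 0 0 0" --pt "0.0219 -0.0451 0 0 0 0" --pt "0.0219 -0.0451 0 0 0 0" --pt "0.0219 -0.0451 0 0 0 0" --pt "0.0219 -0.0451 0 0 0 0" --pt "0.0219 -0.0451 0 0 0 0" --pt "0.0219 -0.0451 0 0 0 0" --pt "0 0 0 0 0 0"

```text
clock: 24.1
tool_pos: [0.5259, -0.0038, 0.1324]
orientation: [179.9, -0.0, -76.2]
force: [-0.9, -0.1, -0.2]
opening: 0.0877
gripper_force: 0.0
```

Call:
play_rows --pt "0 0 0 0 0 0" --pt "0 0 0 0 0 0"

```text
clock: 24.3
tool_pos: [0.5249, 0.0003, 0.1327]
orientation: [180.0, 0.0, -76.0]
force: [-0.8, 1.0, 0.3]
opening: 0.0879
gripper_force: 0.0
```

```bash
cat >> h.py <<'E'
def tile_sq(m,p,x,y,z,half=.05,s=.00025):
    t=rectify(m,p,x,y,z,half,s);L=cv2.cvtColor(t,cv2.COLOR_BGR2LAB).astype(float)
    bg=np.median(np.r_[L[:12].reshape(-1,3),L[-12:].reshape(-1,3),L[:,:12].reshape(-1,3)],0)
    b=(np.linalg.norm(L-bg,axis=2)>14).astype(np.uint8);b=cv2.morphologyEx(b,cv2.MORPH_OPEN,np.ones((9,9)))
    C,_=cv2.findContours(b,cv2.RETR_EXTERNAL,2);c=max(C,key=cv2.contourArea);c=cv2.convexHull(c)
    (u,v),wh,a=cv2.minAreaRect(c);n=(t.shape[0]-1)/2;B=cv2.boxPoints(((u,v),wh,a));e=B[1]-B[0]
    return [round(float(q),4) for q in(x-(v-n)*s,y-(u-n)*s,wh[0]*s,wh[1]*s,np.degrees(np.arctan2(-e[0],-e[1]))%90)]
E
python3 - <<'E'
from h import *
m,p,d=wrist();t=get_obs()["tool_pos"];print(t,get_obs()["orientation"]);P=cloud(m,d)
for lo in(.007,.01,.015):
  q=near(P,.541,-.075,.03,lo,.03);print(lo,cv2.minEnclosingCircle((q[:,:2]*1000).astype(np.float32)),q[:,:2].min(0),q[:,:2].max(0))
print(tile_sq(m,p,.541,-.075,.004),tile_sq(m,p,.541,-.075,.003))
q=near(P,.541,-.188,.03,.03,.09);print("glue",cv2.minEnclosingCircle((q[:,:2]*1000).astype(np.float32)) if len(q) else 0)
E
```

```text
[0.52503809 0.00068125 0.1328846 ] [ 1.79985234e+02  7.46975869e-03 -7.59312642e+01]
0.007 ((541.5942993164062, -75.42782592773438), 21.810436248779297) [ 0.52020284 -0.0959813 ] [ 0.56240826 -0.05392452]
0.01 ((541.104736328125, -74.84683990478516), 20.411121368408203) [ 0.52121312 -0.09494516] [ 0.56100573 -0.05497262]
0.015 ((541.1749877929688, -74.51073455810547), 18.50186538696289) [ 0.52339143 -0.09253043] [ 0.55898524 -0.05721346]
[0.5413, -0.0748, 0.0567, 0.0568, 33.6901] [0.5412, -0.0748, 0.057, 0.057, 33.6901]
glue 0
```

Call:
play_rows --pt "0.0101 -0.0471 0 0 0 0" --pt "0.0102 -0.0472 0 0 0 0" --pt "0 0 0 0 0 0" --pt "0 0 -0.04 0 0 0" --pt "0 0 -0.04 0 0 0" --pt "0 0 -0.025 0 0 0" --pt "0 0 -0.0146 0 0 0" --pt "0 0 -0.01 0 0 0" --pt "0 0 0 0 0 0" --pt "0 0 0 0 0 0"

```text
clock: 25.35
tool_pos: [0.5426, -0.0748, 0.03]
orientation: [-179.9, -0.0, -75.9]
force: [0.2, 1.2, 0.7]
opening: 0.0875
gripper_force: 0.0
```

Call:
play_rows --pt "0 0 0 0 0 0" --pt "0 0 0 0 0 0"

```text
clock: 25.55
tool_pos: [0.5426, -0.0751, 0.0301]
orientation: [-179.9, -0.0, -76.0]
force: [0.5, 0.2, 1.5]
opening: 0.0872
gripper_force: 0.0
```

Call:
play_rows --pt "-0.0017 0 -0.0054 0 0 0" --pt "0 0 0 0 0 0" --pt "0 0 0 0 0 0"

```text
clock: 25.85
tool_pos: [0.5404, -0.0753, 0.0248]
orientation: [180.0, 0.0, -76.0]
force: [-0.6, 0.5, -0.5]
opening: 0.0878
gripper_force: 0.0
```

Call:
play_rows --pt "0 0 0 0 0 0" --pt "0 0 0 0 0 0" --pt "0 0 0 0 0 0" --pt "0 0 0 0 0 0" --pt "0 0 0 0 0 0" --pt "0 0 0 0 0 0" --pt "0 0 0 0 0 0" --pt "0 0 0 0 0 0" --gripper -1

```text
clock: 26.65
tool_pos: [0.5406, -0.0752, 0.0248]
orientation: [180.0, 0.0, -76.0]
force: [0.1, 0.8, -0.9]
opening: 0.0393
gripper_force: 27.0
```

Call:
play_rows --pt "0 0 0 0 0 0" --pt "0 0 0.01 0 0 0" --pt "0 0 0.04 0 0 0" --pt "0 0 0.05 0 0 0" --pt "0 0 0 0 0 0"

```text
clock: 27.15
tool_pos: [0.5441, -0.0749, 0.1106]
orientation: [-179.5, -0.1, -75.9]
force: [-0.2, 0.7, -0.2]
opening: 0.039
gripper_force: 27.0
```

Call:
play_rows --pt "0.0038 0.0463 0 0 0 0.02" --pt "0.0038 0.0463 0 0 0 0.0211" --pt "0.0038 0.0463 0 0 0 0" --pt "0.0038 0.0463 0 0 0 0" --pt "0.0038 0.0463 0 0 0 0" --pt "0.0037 0.0464 0 0 0 0" --pt "0.0037 0.0464 0 0 0 0" --pt "0 0 0 0 0 0" --pt "0 0 0 0 0 0" --pt "0 0 0 0 0 0"

```text
clock: 28.15
tool_pos: [0.5614, 0.1837, 0.1049]
orientation: [180.0, -0.0, -68.6]
force: [0.1, -0.9, -0.5]
opening: 0.039
gripper_force: 27.0
```

Call:
play_rows --pt "0 0 -0.04 0 0 0" --pt "0 0 -0.02 0 0 0" --pt "0 0 0 0 0 0" --pt "0 0 0 0 0 0"

```text
clock: 28.55
tool_pos: [0.562, 0.1834, 0.0573]
orientation: [180.0, -0.0, -68.6]
force: [0.3, -0.4, 0.7]
opening: 0.0386
gripper_force: 27.0
```

Run:
```python
from h import *
m,p,d=wrist();t=get_obs()["tool_pos"];print(t,get_obs()["orientation"])
tiles(m,p,[("tiletop",t[0],t[1],t[2]-.0215),("base",.5617,.1842,.004)],"pics/t9.png")
a=cv2.imread("pics/t9.png");cv2.imwrite("pics/t9.png",np.hstack([a[:,:528],cv2.resize(p[180:400,200:440],(264,264))]))
```

```text
[0.56239158 0.18385899 0.05787184] [-1.79939601e+02 -1.99408347e-03 -6.86033267e+01]
```

View pics/t9.png

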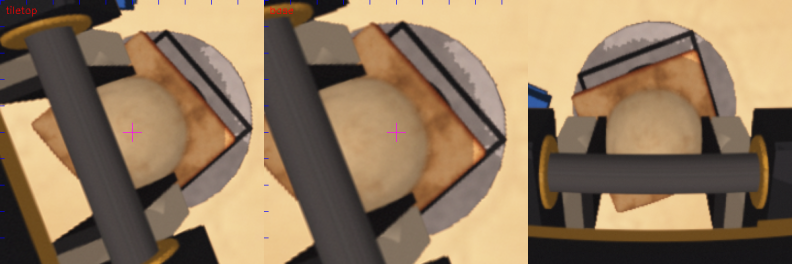

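The held tile is centred under the TCP (corners (33,124), (140,33), (237,140) in its tile), turned perhaps 1.5° too far. I trim that and place.

Call:
play_rows --pt "-0.0006 0.0004 0 0 0 -0.0083" --pt "0 0 -0.018 0 0 0" --pt "0 0 -0.01 0 0 0" --pt "0 0 -0.005 0 0 0" --pt "0 0 -0.002 0 0 0" --pt "0 0 0 0 0 0" --pt "0 0 0 0 0 0"

```text
clock: 29.3
tool_pos: [0.5615, 0.1847, 0.0292]
orientation: [-180.0, 0.0, -70.1]
force: [0.3, 0.6, -0.4]
opening: 0.0387
gripper_force: 27.0
```

Call:
play_rows --pt "0 0 -0.0005 0 0 0" --pt "0 0 0 0 0 0" --pt "0 0 0 0 0 0" --pt "0 0 0.025 0 0 0" --pt "0 0 0.05 0 0 0" --pt "0 0 0.05 0 0 0" --pt "-0.015 0.042 0 0 0 0" --pt "-0.015 0.042 0 0 0 0" --pt "0 0 0 0 0 0" --pt "0 0 0 0 0 0" --gripper 1

```text
clock: 30.3
tool_pos: [0.5369, 0.2524, 0.1286]
orientation: [-180.0, 0.0, -70.0]
force: [0.5, -0.8, -0.7]
opening: 0.0876
gripper_force: 0.0
```

```bash
cat > dm.py <<'E'
from h import *
m,p,d=wrist();t=get_obs()["tool_pos"];print(t,get_obs()["orientation"]);P=cloud(m,d)
q=near(P,.5617,.1842,.03,.013,.035);print(cv2.minEnclosingCircle((q[:,:2]*1000).astype(np.float32)),q[:,2].max())
# tile by saturation (disc is grey)
x,y,s=.5617,.1842,.00025
t=cv2.cvtColor(rectify(m,p,x,y,.008,.041,s),cv2.COLOR_BGR2HSV);n=(t.shape[0]-1)/2
b=(t[...,1]>75).astype(np.uint8);Y,X=np.mgrid[:len(b),:len(b)];b[np.hypot(X-n,Y-n)>.0405/s]=0
b=cv2.morphologyEx(b,cv2.MORPH_OPEN,np.ones((9,9)));C,_=cv2.findContours(b,0,2);c=max(C,key=cv2.contourArea)
(u,v),wh,a=cv2.minAreaRect(c);B=cv2.boxPoints(((u,v),wh,a));e=B[1]-B[0]
print("tile",x-(v-n)*s,y-(u-n)*s,np.array(wh)*s,np.degrees(np.arctan2(-e[0],-e[1]))%90)
E
python3 dm.py
python3 - <<'E'
from h import *
m,p,d=wrist();m2,p2,_=cam("top")
tiles(m,p,[("tile",.5617,.1842,.008),("base",.5617,.1842,.004)],"pics/t10.png")
a=cv2.imread("pics/t10.png")[:,:528]
cv2.imwrite("pics/t10.png",np.vstack([a,cv2.resize(p2[130:330,140:500],(528,293))]))
E
```

```text
[0.53705416 0.25168566 0.12843578] [ 1.79982177e+02 -9.18150600e-03 -7.00228419e+01]
((561.7176513671875, 184.96990966796875), 20.583667755126953) 0.03145293367332196
tile 0.5617067100524902 0.1848346435546875 [0.05707333 0.05754451] 39.23737
```

View pics/t10.png

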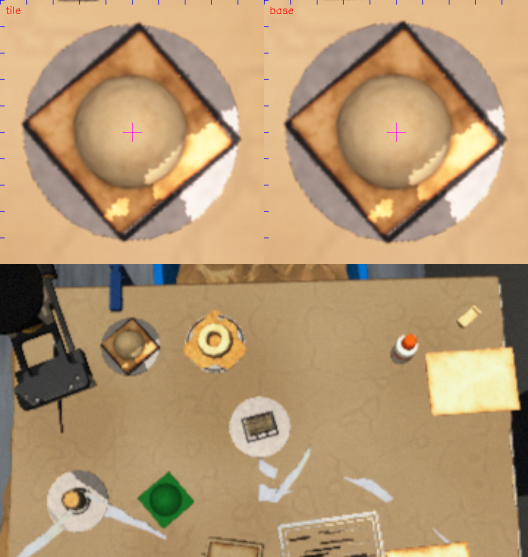

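The final view shows the dome evenly inside its square, with well, keg and cask on their drawings and the glue bottle and green dome untouched. The arm is clear, so I hand in.

```bash
python3 -c "
from plant import *
print(close_job())"
```

```text
the job is handed in; nothing more can be done
None
```

I placed the well, lying barrel, standing barrel and dome on their matching bases, in that order, and handed the job in at about 30 s; by my measurements each is centred within about 1 mm and turned within about 2°, the glue bottle and green dome were not touched, and the judge's result was not shown.

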